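# Hang the washed face-shield headband to dry

### The arm

A 7-joint arm with a two-finger parallel gripper is mounted at the origin on the work surface. World frame = base frame: x ahead of the robot, y to its left, z up, the work surface at z = 0. Lengths are in m, angles in rad, forces in N, time in s.
With the tool pointing down it reaches from about 0.4 to 0.85 m from the base axis. Payload 4.5 kg.
Tool frame: the origin (TCP) lies midway between the tips of the shut fingers; the grasp point (between the pads) lies 19 mm behind it; z points along the fingers, y is the line along which they close (so a half turn about z gives the same grasp; the last joint's range is limited). The gripper opens to 88 mm and grips with 3 to 60 N. Pads are 18 mm wide; open, the fingers measure 123 mm over their backs; the gripper's body (75 mm by 187 mm) begins 45 mm behind the grasp point.
Start: joints at [1.185, 0.689, -0.195, 1.565, 0.157, 0.902, -0.215], TCP at [0.255, -0.571, 0.239] pointing down, gripper open.
Joint ranges: [-3.01, 3.01], [-0.46, 2.08], [-1.47, 1.51], [0.13, 2.56], [-1, 4.14], [0.04, 2.09], [-2.66, 2.66]. Speed limits (rad/s): [2.57, 2.57, 3.14, 3.14, 3.14, 3.14, 3.14].

### API

Orientations are given as a unit quaternion [x, y, z, w].
In Python, from plant import sensors, eyes, finish_job gives the robot as it stands.
- The arm moves only by the tool send_rows, never from a script. Its argument "rows" is text: rows parted by semicolons, each of 4 numbers parted by spaces: the shift along the tool's x, y, z normalised to -1 to 1, where 1 is 30 cm, then the turn about the tool's z normalised to -1 to 1, where 1 is 2 pi rad. A call has 1 to 10 rows; each row is the pose to reach, as a shift and turn from the pose commanded when the call began, along the tool's axes at that moment, turning the shorter way round; what a row does not reach only later rows make up. A row lasts 1/12 s, in which the tool goes at most 41.7 mm and 7.16 degrees, less where a joint would pass 70% of its speed; a pose out of reach is approached as far as the arm can. A call with a number of a shift or a turn outside -1 to 1 is refused whole. A call with a gripper value outside its range is refused whole. "jaw" is the closure, from -1 (fully open) to 1 (shut), set as the call begins (left out, the last holds). The fingers move at their own pace and stop on an object; "force" is the grip in N (left out, the last holds). Time passes only in rows, so rows that repeat a pose let the fingers close. It gives the time, the measured TCP pose, the force, the opening and the grip force at its end, in the units of the state.
- sensors.get_state(): the state, without advancing time (a new reading comes with each control period).
- eyes.snapshot(name): name is "scene" or "side" or "wrist"; returns (picture, depth): 384x512x3 uint8, red, green, blue; 384x512 float32, m along the optical axis (not along the pixel's ray), 0 where there is no reading.
- eyes.calibration(name): a dict with "fov_y" (degrees; the focal length in pixels is half the picture's height over the tangent of half this angle, whatever the lens; pixels are square), "cx", "cy" (the principal point, pixels), "world_from_camera" (4x4, takes a point from camera to world coordinates). Camera axes: x right, y down, z forward; pixel columns grow to the right and rows downward; lengths in m; the calibration is good to about 2 mm. A picture is of the moment at which its call begins: read the wrist's pose just before it. calibration takes no time and is no camera call; for the wrist camera it gives the pose at the moment of the call.
- finish_job(): hands the job in; it is judged then, once.
The state is a dict: "clock": time; "q": joint angles; "qd": joint speeds; "joint_torque": joint torques, N m; "tool_pos": TCP position; "eef_rot": TCP orientation; "contact_force": force on the tool from outside, world axes, zero at the start; "moment": the same for the moment, N m; "opening": opening from 0.0 (shut) to 1.0 (fully open); "finger_force": force on a finger pad.
Only numpy, scipy, OpenCV 4.12 (cv2) and the standard library are available. Lean on these libraries where they do the work, as an engineer would, in place of code of your own. Each camera call takes 0.05 s, during which the arm holds its last target. There are 200 camera calls.

### The job

Hang the wider of the two face-shield headbands over the drying rail, in the space between the two collars: crown on the rail, one leg down each side, hanging upright and square across the rail. Also push the drip tray under the rail fully home, and leave the narrow headband, the jar and the beaker where they are.

Things in the scene. Friction and masses are not known exactly. Their poses are not given: they have to be found in the camera images.
- wide_band: Headband to hang: rigid white plastic inverted U standing on its two temple pads, 148 mm wide along its x, 28 mm broad along y (pads 44), band 4 mm thick, about 0.16 kg. Origin on the bench midway between the pads, z up. Crown underside at z = 107 mm, flat over the middle 36 mm. Grey adjuster block on top, 40 mm along x, 16 mm thick along y, z = 111 to 157 mm: grip across y. Front and back alike.
- band_crown (a point): Middle of the underside of the wide headband's crown (the place that rests on the rail), 107 mm above its origin.
- band_grip (a point): Grip point inside the wide headband's adjuster block, 143 mm above its origin, 14 mm below the block's top.
- narrow_band: Bystander, not to be moved: a headband of the same make but only 104 mm wide, crown underside at 87 mm, block top at 137 mm, also standing on the bench. Origin on the bench midway between its pads, x along its width. The two headbands may have changed places.
- stand: Fixed stand, y along its rail, x away from the robot. Origin on the bench below the rail's middle. Rail 16 mm in diameter, y -160 to 160 mm, axis at z = 142 mm. Two black collars, 26 mm in diameter, leave a bay y -32 to 32 mm. Above, a shelf: x 15 to 115 mm, underside z = 345 mm; a vertical gripper hits it, so lean back. Posts at x = 60, y = +-155 mm. Base plate x -110 to 130, 5 mm thick.
- rail_top (a point): Top of the rail in the middle of the bay between the collars, 150 mm above the stand's origin.
- tray (a joint): How far the steel drip tray is pulled out from under the rail towards the robot (along the stand's -x), in m: 0 is fully home against its stop, 0.09 fully out. It slides with about 1.5 N friction.
- tray_tab (a point): Centre of the front face (towards the robot) of the tray's upright push tab, a steel plate 50 mm wide along the stand's y, 6 mm thick, from z = 8 to 50 mm; this point is at z = 30 mm. It moves with the tray. The tray behind is 200 by 200 mm with walls up to z = 26 mm.
- jar: Bystander: white jar with a red cap, 60 mm in diameter, 110 mm high. Origin at the centre of its underside.
- beaker: Bystander: clear open beaker, 72 mm in diameter, 90 mm high. Origin at the centre of its underside.
Things that resemble listed ones, but are neither listed nor needed, are in the scene too. Leave any blue or orange look-alike of the wide_band alone.

How it is judged:
By the outcome, as a careful person would: the job done as asked, in the order asked, and still so for the second after the job is handed in, with the robot touching nothing.
It also fails if it takes over 51 s, if anything falls off the work surface, if the arm or the gripper's body presses on something with over 40 N, if the wrist force passes 120 N, or if a joint passes its speed limit or range.

## Working session

There is one attempt and no reset: what is moved stays moved. The work goes in short steps, Python scripts to look and compute and a tool call to move; the robot and the scene stay as the last step left them, time stands still between calls to the robot, and variables do not carry over. Pictures are saved under pics/ and viewed, at most 10 in all, crops included, and the job is handed in when it is done.

Besides the shell and the picture viewer there is one more tool, called by a JSON object that holds its "method" and its "body", one argument or row to a line. send_rows: Moves the arm, as the interface text tells. Scaled input: -1 to 1 covers 30 cm each way for a shift and 2 pi rad each way for a turn. Its arguments: {"type":"object","properties":{"rows":{"type":"string"},"jaw":{"type":"number"},"force":{"type":"number"}},"required":["rows"]}

```bash
mkdir -p pics
cat > h.py <<'E'
import numpy as np, cv2, json
from plant import sensors, eyes, finish_job
from scipy.spatial.transform import Rotation as R
def snap(n, f=None):
    c=eyes.calibration(n); p,d=eyes.snapshot(n)
    if f: cv2.imwrite('pics/%s.png'%f, p[:,:,::-1])
    return p,d,c
def foc(p,c): return p.shape[0]/2/np.tan(np.radians(c['fov_y'])/2)
def ray(p,c,uv):
    T=np.array(c['world_from_camera']);f=foc(p,c)
    uv=np.atleast_2d(uv); d=np.c_[(uv[:,0]-c['cx'])/f,(uv[:,1]-c['cy'])/f,np.ones(len(uv))]
    return T[:3,3], d@T[:3,:3].T
def onz(p,c,uv,z):
    o,d=ray(p,c,uv); return o+d*((z-o[2])/d[:,2])[:,None]
def cloud(p,d,c):
    v,u=np.mgrid[:d.shape[0],:d.shape[1]]
    o,r=ray(p,c,np.c_[u.ravel(),v.ravel()]); 
    return (o+r*d.ravel()[:,None]).reshape(d.shape+(3,))
E
python3 - <<'E'
from h import *
for n in ('scene','side'):
    p,d,c=snap(n,n+'0'); np.savez('pics/%s0'%n,p=p,d=d); json.dump({k:np.array(v).tolist() for k,v in c.items()},open('pics/%s0.json'%n,'w'))
    print(n,c['fov_y'],c['cx'],c['cy'],np.round(c['world_from_camera'],3).tolist())
a=cv2.imread('pics/scene0.png');b=cv2.imread('pics/side0.png')
s=sensors.get_state(); print({k:np.round(v,3).tolist() for k,v in s.items()})
E
```

```text
scene 44.66269408993122 255.78199416377342 187.90228319189077 [[-0.388, 0.688, -0.613, 1.381], [0.922, 0.277, -0.272, 0.498], [-0.017, -0.67, -0.742, 1.038], [0.0, 0.0, 0.0, 1.0]]
side 48.13138900986079 259.6491332108022 182.979387520513 [[-0.801, -0.46, 0.382, 0.202], [-0.598, 0.6, -0.532, 0.696], [0.016, -0.655, -0.756, 0.876], [0.0, 0.0, 0.0, 1.0]]
{'clock': 0.1, 'q': [1.185, 0.69, -0.195, 1.566, 0.157, 0.903, -0.215], 'qd': [0.0, -0.004, -0.0, -0.004, -0.0, -0.001, -0.001], 'joint_torque': [-0.003, -52.849, -1.272, -15.384, -0.053, 0.002, 0.0], 'tool_pos': [0.254, -0.57, 0.238], 'eef_rot': [0.978, 0.208, -0.0, -0.001], 'contact_force': [0.968, 0.344, -0.069], 'moment': [-0.033, -0.01, 0.001], 'finger_force': 0.0, 'opening': 1.0}
```

View pics/scene0.png

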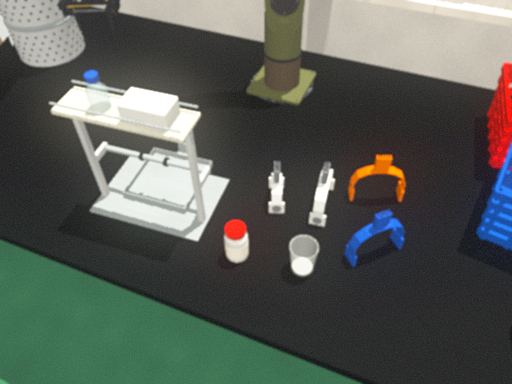

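View pics/side0.png

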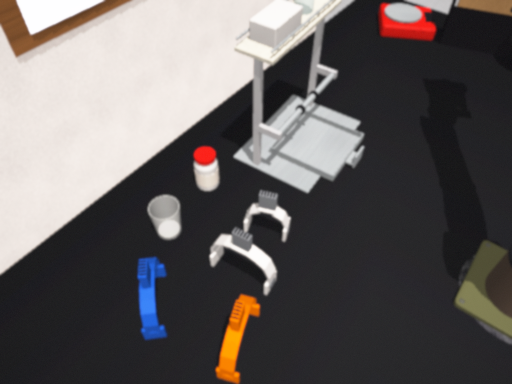

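The scene view has two white bands, at (276,188) and (322,195), which are (267,212) and (243,255) in the side view. There are also blue (375,238) and orange (377,178) look-alikes. The stand is at (150,165) in the scene view, with the tray tab at (355,157) in the side view. The band at scene (322,195) looks wider. I'll measure both and check with a crop.

```bash
cat >> h.py <<'E'
def load(n):
    z=np.load('pics/%s0.npz'%n); c=json.load(open('pics/%s0.json'%n)); return z['p'],z['d'],c
E
python3 - <<'E'
from h import *
out=[]
for n in ('scene','side'):
    p,d,c=load(n); X=cloud(p,d,c); print(n,'bench z',np.round(np.median(X[...,2][(p.max(2)<25)&(d>0)]),4))
    hsv=cv2.cvtColor(p,cv2.COLOR_RGB2HSV)
    m=((X[...,2]>.012)&(X[...,2]<.17)&(d>0)&(hsv[...,1]<70)&(p.max(2)>30)).astype(np.uint8)
    k,l,st,ce=cv2.connectedComponentsWithStats(m)
    for i in range(1,k):
        if st[i,4]<60: continue
        q=X[l==i]; r=cv2.minAreaRect(q[:,:2].astype(np.float32)*1000)
        print(i,st[i].tolist(),'med',np.round(np.median(q,0),3),'zmax',np.round(np.percentile(q[:,2],99),3),'rect',np.round(r[0]),np.round(r[1]),round(r[2]))
p,d,c=load('side'); s=cv2.resize(p[120:310,190:380],None,fx=3,fy=3,interpolation=cv2.INTER_CUBIC)
cv2.imwrite('pics/crop1.png',s[:,:,::-1])
E
```

```text
scene bench z -0.0134
1 [195, 0, 70, 14, 484] med [-0.451 -0.354  0.032] zmax 0.068 rect [-450. -425.] [349.  31.] 90
2 [303, 0, 19, 22, 241] med [-0.466 -0.051  0.048] zmax 0.107 rect [-547.  -51.] [ 25. 216.] 84
3 [330, 0, 182, 61, 6453] med [-0.45   0.439  0.087] zmax 0.168 rect [-444.  413.] [730.  44.] 90
4 [3, 15, 81, 50, 2564] med [ 0.208 -0.878  0.094] zmax 0.162 rect [ 170. -918.] [143. 263.] 47
7 [0, 36, 22, 63, 798] med [ 0.354 -0.952  0.067] zmax 0.149 rect [ 380. -944.] [199.  16.] 17
11 [263, 46, 39, 21, 230] med [0.051 0.02  0.137] zmax 0.162 rect [33. 11.] [ 76. 134.] 18
96 [87, 141, 125, 80, 2346] med [ 0.661 -0.156  0.087] zmax 0.165 rect [ 593. -136.] [247. 332.] 3
102 [269, 161, 15, 50, 552] med [0.567 0.198 0.072] zmax 0.141 rect [545. 191.] [108.  42.] 22
103 [309, 162, 25, 62, 726] med [0.56  0.323 0.094] zmax 0.161 rect [517. 318.] [153.  44.] 7
227 [224, 233, 24, 28, 452] med [0.78  0.175 0.06 ] zmax 0.091 rect [771. 168.] [35. 60.] 26
228 [289, 235, 30, 39, 902] med [0.721 0.333 0.061] zmax 0.094 rect [732. 334.] [72. 71.] 53
side bench z 0.0012
1 [28, 0, 77
[... 226 characters left out ...]
.164 rect [ 530. -941.] [ 25. 100.] 24
4 [385, 3, 36, 19, 535] med [ 0.698 -0.911  0.062] zmax 0.067 rect [ 699. -919.] [135. 144.] 11
16 [253, 60, 111, 119, 2412] med [ 0.647 -0.113  0.087] zmax 0.164 rect [ 592. -136.] [245. 334.] 4
108 [194, 159, 25, 30, 516] med [0.737 0.183 0.058] zmax 0.089 rect [746. 173.] [60. 36.] 48
122 [244, 190, 46, 49, 791] med [0.535 0.194 0.082] zmax 0.139 rect [541. 191.] [106.  44.] 21
123 [148, 195, 33, 42, 1071] med [0.733 0.335 0.062] zmax 0.092 rect [732. 336.] [71. 71.] 89
124 [210, 227, 66, 65, 1311] med [0.5   0.323 0.103] zmax 0.159 rect [514. 321.] [152.  43.] 7
129 [505, 244, 7, 25, 91] med [0.063 0.025 0.135] zmax 0.144 rect [62. 21.] [ 7. 55.] 20
```

View pics/crop1.png

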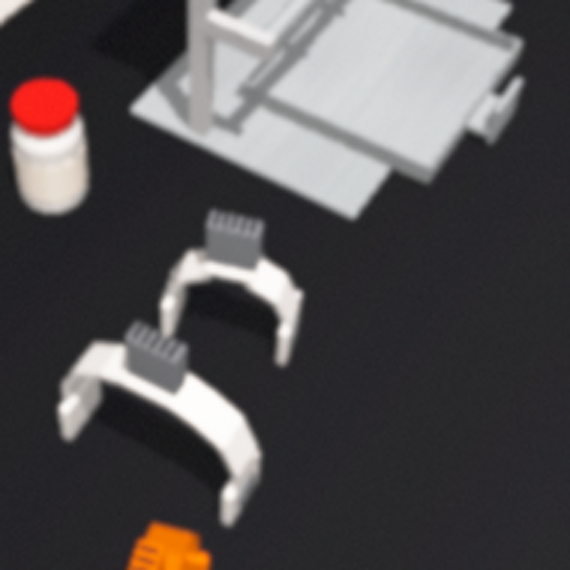

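The crop confirms it: the nearer, lower-left white band is the wide one. It measures 152 mm with its block top at about 160 mm, against 107 and 140 mm for the other. I can't tilt the tool, so a central grip on the block would put the gripper body into the shelf. Gripping the robot-side leg or shoulder instead keeps the body about 80 mm in front of it. Next I'll measure the stand, the tab and the band's profile.

Run:
```python
from h import *
P={}
for n in ('scene','side'):
    p,d,c=load(n); X=cloud(p,d,c); ok=d>0
    S=ok&(abs(X[...,0]-.58)<.24)&(abs(X[...,1]+.136)<.2)
    val=p.max(2).astype(int)
    q=X[S&(X[...,2]>.135)&(X[...,2]<.155)]
    # rail: robust line x=a+b*y
    r=q[(abs(q[:,0]-.59)<.03)]
    for _ in range(4):
        b,a=np.polyfit(r[:,1],r[:,0],1); r=r[abs(r[:,0]-a-b*r[:,1])<.008]
    print(n,'rail x=%.4f%+.4f y'%(a,b),len(r),'y',np.round(np.percentile(r[:,1],[1,99]),3),'ztop',np.round(np.percentile(r[:,2],98),4))
    dk=S&(X[...,2]>.12)&(X[...,2]<.165)&(abs(X[...,0]-a-b*X[...,1])<.02)
    vals=val[dk]; ys=X[dk][:,1]
    print(' dark y',np.round(np.sort(ys[vals<70])[::3],3))
    t=X[S&(X[...,2]>.03)&(X[...,2]<.053)&(X[...,0]<.56)]
    if len(t): print(' tab',len(t),np.round(np.percentile(t,[2,50,98],axis=0),3).tolist())
    w=X[S&(X[...,2]>.015)&(X[...,2]<.03)&(X[...,0]<.7)]
    print(' walls',np.round(np.percentile(w,[1,99],axis=0),3).tolist())
    sh=X[S&(X[...,2]>.33)&(X[...,2]<.39)]
    print(' shelf',np.round(np.percentile(sh,[1,99],axis=0),3).tolist() if len(sh) else None)
    # band profile
    cb=np.array([.515,.3195]); an=np.radians(7); e=np.array([np.cos(an),np.sin(an)]); f=np.array([-e[1],e[0]])
    B=X[ok&(abs((X[...,:2]-cb)@e)<.085)&(abs((X[...,:2]-cb)@f)<.03)&(X[...,2]>.01)]
    u=(B[:,:2]-cb)@e; v=(B[:,:2]-cb)@f
    for lo in range(-80,80,10):
        k=(u*1000>=lo)&(u*1000<lo+10)
        if k.sum()>3: print('  u',lo,k.sum(),'z',np.round(np.percentile(B[k,2],[3,50,97])*1000),'v',np.round(np.percentile(v[k],[3,97])*1000))
    bl=B[B[:,2]>.12]; print(' block',np.round(np.percentile(bl,[2,98],axis=0),4).tolist(), np.round((cv2.minAreaRect((bl[:,:2]*1000).astype(np.float32))[0]),1))
T=np.array(eyes.calibration('wrist')['world_from_camera']);s=sensors.get_state()
print('cam in tool',np.round(R.from_quat(s['eef_rot']).as_matrix().T@(T[:3,3]-s['tool_pos']),3),np.round(R.from_quat(s['eef_rot']).as_matrix().T@T[:3,:3],2).tolist())
```

```text
Traceback (most recent call last):
TypeError: expected non-empty vector for x
```

```bash
cat > m.py <<'E'
from h import *
for n in ('scene','side'):
    p,d,c=load(n); X=cloud(p,d,c); ok=d>0
    S=ok&(abs(X[...,0]-.58)<.24)&(abs(X[...,1]+.136)<.2)
    val=p.max(2).astype(int)
    for z in range(10,180,10):
        q=X[S&(X[...,2]*1000>z)&(X[...,2]*1000<z+10)&(abs(X[...,1]+.136)<.13)]
        if len(q): print(n,z,len(q),np.round(np.percentile(q,[2,25,50,75,98],axis=0)[:,:2]*1000).tolist())
    cb=np.array([.515,.3195]); an=np.radians(7); e=np.array([np.cos(an),np.sin(an)]); f=np.array([-e[1],e[0]])
    B=X[ok&(abs((X[...,:2]-cb)@e)<.085)&(abs((X[...,:2]-cb)@f)<.03)&(X[...,2]>.01)]
    u=(B[:,:2]-cb)@e; v=(B[:,:2]-cb)@f
    for lo in range(-80,80,10):
        k=(u*1000>=lo)&(u*1000<lo+10)
        if k.sum()>3: print('  u',lo,k.sum(),'z',np.round(np.percentile(B[k,2],[3,50,97])*1000),'v',np.round(np.percentile(v[k],[3,97])*1000))
    bl=B[B[:,2]>.12]; print(' block',np.round(np.percentile(bl,[2,98],axis=0),4).tolist(), np.round((cv2.minAreaRect((bl[:,:2]*1000).astype(np.float32))[0]),1))
T=np.array(eyes.calibration('wrist')['world_from_camera']);s=sensors.get_state()
print('cam in tool',np.round(R.from_quat(s['eef_rot']).as_matrix().T@(T[:3,3]-s['tool_pos']),3),np.round(R.from_quat(s['eef_rot']).as_matrix().T@T[:3,:3],2).tolist())
E
python3 m.py
```

```text
scene 10 1628 [[494.0, -237.0], [576.0, -194.0], [622.0, -145.0], [663.0, -97.0], [740.0, -31.0]]
scene 20 424 [[476.0, -240.0], [504.0, -227.0], [643.0, -160.0], [694.0, -80.0], [703.0, -31.0]]
scene 30 32 [[473.0, -229.0], [477.0, -166.0], [490.0, -156.0], [636.0, -137.0], [700.0, -32.0]]
scene 40 17 [[473.0, -169.0], [474.0, -163.0], [476.0, -157.0], [477.0, -152.0], [478.0, -145.0]]
scene 50 5 [[470.0, -151.0], [472.0, -150.0], [476.0, -148.0], [477.0, -148.0], [477.0, -144.0]]
scene 130 20 [[644.0, -230.0], [646.0, -181.0], [653.0, -149.0], [656.0, -86.0], [658.0, -38.0]]
scene 140 292 [[635.0, -260.0], [646.0, -200.0], [651.0, -143.0], [656.0, -83.0], [661.0, -28.0]]
scene 150 191 [[637.0, -261.0], [643.0, -196.0], [648.0, -142.0], [653.0, -91.0], [659.0, -34.0]]
  u -80 15 z [14. 44. 64.] v [ 8. 20.]
  u -70 37 z [11. 33. 74.] v [ 7. 19.]
  u -60 4 z [88. 96. 99.] v [ 6. 12.]
  u -50 5 z [103. 104. 105.] v [ 5. 10.]
  u -40 6 z [106. 108. 110.] v [-16.  12.]
  u -30 4 z [109. 111. 112.] v [-13.   9.]
  u -20 28 z [110. 153. 161.] v [-14.  12.]
  u -10 29 z [112. 156. 161.] v [
[... 1332 characters left out ...]
 98. 101. 106.] v [-14.  14.]
  u -40 67 z [102. 106. 110.] v [-14.  14.]
  u -30 101 z [106. 110. 155.] v [-13.  13.]
  u -20 117 z [110. 137. 159.] v [-7. 13.]
  u -10 94 z [110. 142. 160.] v [-5. 13.]
  u 0 100 z [110. 141. 159.] v [-7. 13.]
  u 10 88 z [110. 138. 159.] v [-6. 13.]
  u 20 25 z [107. 110. 112.] v [-3. 14.]
  u 30 50 z [103. 106. 108.] v [-13.  14.]
  u 40 39 z [ 97. 100. 105.] v [-13.  12.]
  u 50 44 z [91. 95. 99.] v [-14.  14.]
  u 60 150 z [12. 36. 89.] v [-18.  21.]
  u 70 32 z [13. 42. 63.] v [-8. 21.]
 block [[0.4943, 0.3117, 0.1213], [0.5321, 0.3293, 0.1597]] [513.5 319.8]
cam in tool [ 0.076 -0.001 -0.146] [[-0.0, -0.96, -0.3], [1.0, -0.0, 0.0], [-0.0, -0.3, 0.96]]
```

```bash
cat > m2.py <<'E'
from h import *
for n in ('scene','side'):
    p,d,c=load(n); X=cloud(p,d,c); ok=d>0
    S=ok&(abs(X[...,0]-.647)<.03)&(abs(X[...,1]+.143)<.11)&(X[...,2]>.125)&(X[...,2]<.165)
    val=p.max(2).astype(int)
    r=X[S&(val>90)]; 
    for _ in range(4):
        b,a=np.polyfit(r[:,1]+.143,r[:,0],1); r=r[abs(r[:,0]-a-b*(r[:,1]+.143))<.01]
    print(n,'rail x=%.4f%+.4f (y+.143)'%(a,b),len(r),'ztop',np.round(np.percentile(r[:,2],[2,50,98]),4))
    k=S&(val<70); vv,uu=np.nonzero(k)
    nl,l,st,ce=cv2.connectedComponentsWithStats(k.astype(np.uint8))
    for i in range(1,nl):
        if st[i,4]>8:
            q=X[l==i]; print(' dark',st[i].tolist(),np.round(np.percentile(q,[2,50,98],axis=0)*1000).tolist())
    T=ok&(abs(X[...,0]-.473)<.02)&(X[...,2]>.033)&(X[...,2]<.056)&(abs(X[...,1]+.143)<.05)
    t=X[T]; print(' tab',np.round(np.percentile(t,[2,50,98],axis=0)*1000).tolist(),'slope',np.polyfit(t[:,1],t[:,0],1))
    B=ok&(X[...,2]>-.01)&(X[...,2]<.009)&(val>120)&(abs(X[...,0]-.64)<.2)&(abs(X[...,1]+.14)<.25)
    print(' base',cv2.minAreaRect((X[B][:,:2]*1000).astype(np.float32)),len(X[B]))
    sh=ok&(X[...,2]>.33)&(X[...,2]<.37)&(abs(X[...,0]-.71)<.1)&(abs(X[...,1]+.14)<.25)
    print(' shelf',np.round(np.percentile(X[sh],[1,50,99],axis=0)*1000).tolist())
E
python3 m2.py
```

```text
scene rail x=0.6500-0.0692 (y+.143) 430 ztop [0.1383 0.1488 0.1557]
 tab [[471.0, -169.0, 33.0], [476.0, -156.0, 42.0], [480.0, -144.0, 52.0]] slope [-0.05442079  0.4674813 ]
 base ((612.0540771484375, -139.22230529785156), (346.9338073730469, 496.4265441894531), 0.36487433314323425) 4474
 shelf [[655.0, -295.0, 347.0], [738.0, -140.0, 358.0], [770.0, 42.0, 368.0]]
side rail x=0.6441-0.0707 (y+.143) 330 ztop [0.1385 0.1485 0.1549]
 dark [313, 92, 5, 6, 10] [[637.0, -170.0, 140.0], [638.0, -166.0, 148.0], [648.0, -164.0, 154.0]]
 dark [300, 106, 4, 6, 9] [[631.0, -94.0, 144.0], [636.0, -92.0, 150.0], [642.0, -90.0, 155.0]]
 tab [[469.0, -166.0, 34.0], [472.0, -138.0, 49.0], [476.0, -118.0, 54.0]] slope [-0.04383672  0.4663076 ]
 base ((646.663330078125, -120.85055541992188), (494.9547424316406, 318.4025573730469), 80.00196838378906) 3972
 shelf [[650.0, -277.0, 335.0], [679.0, -10.0, 357.0], [748.0, 45.0, 370.0]]
```

```bash
cat >> h.py <<'E'
def go(x,y,z,yaw,frm=None):
    """row (normalised) from current (or frm=(x,y,z,yaw deg)) to pose with tool x at world yaw, tool down"""
    s=sensors.get_state()
    if frm is None:
        M=R.from_quat(s['eef_rot']).as_matrix(); p=np.array(s['tool_pos'])
    else:
        a=np.radians(frm[3]); M=np.array([[np.cos(a),np.sin(a),0],[np.sin(a),-np.cos(a),0],[0,0,-1]]); p=np.array(frm[:3])
    cur=np.degrees(np.arctan2(M[1,0],M[0,0])); t=(cur-yaw+180)%360-180
    sh=M.T@(np.array([x,y,z])-p)/.3
    print('row',np.round(sh,4),'turn',round(t/360,4),'cur',np.round(p,4),round(cur,2),'tilt z',np.round(M[:,2],4),'need rows',round(np.linalg.norm(sh)*.3/.0417,1),round(abs(t)/7.16,1))
E
python3 -c "
from h import *
go(.42,-.29,.30,90)
go(.42,.01,.30,150,(.42,-.29,.3,90))
go(.4495,.311,.30,187,(.42,.01,.3,150))"
```

```text
row [ 0.8846 -0.6284 -0.2057] turn -0.1832 cur [ 0.2545 -0.5702  0.238 ] 24.06 tilt z [-8.0e-04  1.4e-03 -1.0e+00] need rows 7.9 9.2
row [ 1. -0.  0.] turn -0.1667 cur [ 0.42 -0.29  0.3 ] 90.0 tilt z [ 0.  0. -1.] need rows 7.2 8.4
row [0.4165 0.9181 0.    ] turn -0.1028 cur [0.42 0.01 0.3 ] 150.0 tilt z [ 0.  0. -1.] need rows 7.3 5.2
```

{"method": "send_rows", "body": {
  "rows": "0.885 -0.628 -0.206 -0.183;0.885 -0.628 -0.206 -0.183;0.885 -0.628 -0.206 -0.183;0.885 -0.628 -0.206 -0.183;0.885 -0.628 -0.206 -0.183;0.885 -0.628 -0.206 -0.183;0.885 -0.628 -0.206 -0.183;0.885 -0.628 -0.206 -0.183;0.885 -0.628 -0.206 -0.183;0.885 -0.628 -0.206 -0.183",
  "jaw": -1,
  "force": 40
}}

```text
clock: 0.93
tool_pos: [0.422, -0.2879, 0.301]
eef_rot: [0.704, 0.71, 0.001, 0.0]
contact_force: [-0.1, 0.2, -0.9]
opening: 1.004
finger_force: 0.0
```

{"method": "send_rows", "body": {
  "rows": "1 0 0 -0.167;1 0 0 -0.167;1 0 0 -0.167;1 0 0 -0.167;1 0 0 -0.167;1 0 0 -0.167;1 0 0 -0.167;1 0 0 -0.167;1 0 0 -0.167;1 0 0 -0.167"
}}

```text
clock: 1.77
tool_pos: [0.4205, 0.0091, 0.3]
eef_rot: [0.259, 0.966, -0.0, -0.001]
contact_force: [-0.3, -0.6, -0.6]
opening: 1.001
finger_force: 0.0
```

{"method": "send_rows", "body": {
  "rows": "0.416 0.918 0 -0.103;0.416 0.918 0 -0.103;0.416 0.918 0 -0.103;0.416 0.918 0 -0.103;0.416 0.918 0 -0.103;0.416 0.918 0 -0.103;0.416 0.918 0 -0.103;0.416 0.918 0 -0.103;0.416 0.918 0 -0.103;0.416 0.918 0 -0.103"
}}

```text
clock: 2.6
tool_pos: [0.4506, 0.3088, 0.2995]
eef_rot: [-0.06, 0.998, -0.001, -0.001]
contact_force: [-0.4, 0.1, 0.3]
opening: 1.001
finger_force: 0.0
```

Now a close look with the wrist camera to refine the band pose.

Run:
```python
from h import *
p,d,c=snap('wrist','w1'); X=cloud(p,d,c); hsv=cv2.cvtColor(p,cv2.COLOR_RGB2HSV)
cb=np.array([.515,.3195]); 
D=X[...,:2]-cb; ok=(d>0)&(np.hypot(D[...,0],D[...,1])<.095)&(hsv[...,1]<70)
for lo,hi in ((.012,.17),(.1,.118),(.125,.17),(.1,.17)):
    q=X[ok&(X[...,2]>lo)&(X[...,2]<hi)]
    if len(q)>20:
        r=cv2.minAreaRect((q[:,:2]*1000).astype(np.float32)); print(lo,hi,len(q),r,'z98',np.round(np.percentile(q[:,2],98),4))
an=np.radians(7); e=np.array([np.cos(an),np.sin(an)]); f=np.array([-e[1],e[0]])
q=X[ok&(X[...,2]>.012)]; u=(q[:,:2]-cb)@e*1000; v=(q[:,:2]-cb)@f*1000
for lo in range(-84,84,6):
    k=(u>=lo)&(u<lo+6)
    if k.sum()>5: print(lo,k.sum(),'z',np.round(np.percentile(q[k,2],[3,50,97])*1000),'v',np.round(np.percentile(v[k],[3,97])*1000))
go(.4495,.311,.13,187)
```

```text
0.012 0.17 3255 ((512.618408203125, 316.83319091796875), (149.41600036621094, 43.918766021728516), 6.904552459716797) z98 0.1579
0.1 0.118 1160 ((513.0486450195312, 317.0318908691406), (93.13119506835938, 27.995206832885742), 6.647357940673828) z98 0.1134
0.125 0.17 757 ((513.1265258789062, 317.2342529296875), (39.540283203125, 15.642242431640625), 7.478994369506836) z98 0.1584
0.1 0.17 1952 ((513.0486450195312, 317.0318908691406), (93.13119506835938, 27.995206832885742), 6.647357940673828) z98 0.1581
-84 356 z [373. 381. 385.] v [-53640.  49968.]
-78 6532 z [ 48. 338. 381.] v [-55719.  55623.]
-72 2712 z [ 72. 344. 377.] v [-54099.  49560.]
-66 1954 z [ 88. 356. 372.] v [-54105.  49528.]
-60 1285 z [ 93. 352. 367.] v [-54162.  49534.]
-54 166 z [ 96.  98. 359.] v [-15947.  49233.]
-48 158 z [ 99. 101. 104.] v [-15880.  11468.]
-42 157 z [103. 105. 106.] v [-15832.  11419.]
-36 152 z [105. 107. 108.] v [-15261.  11403.]
-30 141 z [107. 108. 110.] v [-15625.  11175.]
-24 409 z [109. 130. 157.] v [-13721.   9259.]
-18 144 z [110. 156. 158.] v [-15581.  11113.]
-12 139 z [110. 156. 158.] v [-15826.  11343.]
-6 140 z [110. 156. 158.] v [-15856.  11393.]
0 145 z [110. 156. 158.] v [-15751.  11323.]
6 132 z [110. 156. 158.] v [-16184.  10590.]
12 120 z [110. 156. 158.] v [-16239.  10647.]
18 32 z [108. 109. 111.] v [-15316.  10768.]
24 33 z [106. 108. 109.] v [-15418.  10858.]
30 30 z [105. 106. 107.] v [-15554.  11030.]
36 29 z [102. 104. 106.] v [-15716.  11169.]
42 22 z [ 98.  99. 102.] v [-15890.  11304.]
48 43 z [94. 95. 98.] v [-16106.  11452.]
54 64 z [90. 93. 94.] v [-15209.  10381.]
60 87 z [13. 34. 91.] v [-23678.  18481.]
66 35 z [27. 41. 42.] v [-24324.  19248.]
row [0.0027 0.013  0.5654] turn -0.0003 cur [0.4509 0.3078 0.2996] -173.12 tilt z [-5.0e-04 -3.3e-03 -1.0e+00] need rows 4.1 0.0
```

View pics/w1.png

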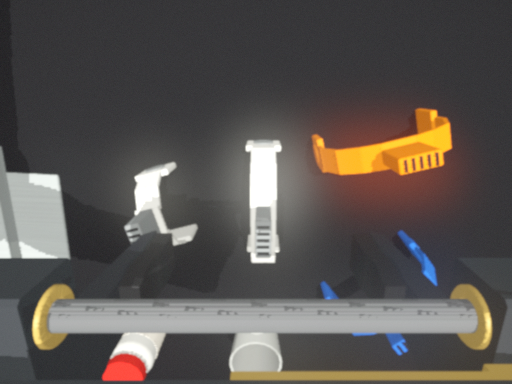

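The wrist view shows the wide band centred at (263,200), the narrow one at (155,205) and the orange look-alike near the finger zone, with its left end at (315,150). I need to check the orange band's clearance from the fingers and body.

Run:
```python
from h import *
g=np.array([.4476,.3095]); an=np.radians(6.9); e=np.array([np.cos(an),np.sin(an)]); f=np.array([-e[1],e[0]])
for n in ('scene','side'):
    p,d,c=load(n); X=cloud(p,d,c); hsv=cv2.cvtColor(p,cv2.COLOR_RGB2HSV)
    k=(d>0)&(hsv[...,0]<25)&(hsv[...,1]>120)&(X[...,2]>.01)&(X[...,2]<.2)&(abs(X[...,1]-.4)<.2)&(abs(X[...,0]-.45)<.2)
    q=X[k]; u=(q[:,:2]-g)@e*1000; v=(q[:,:2]-g)@f*1000
    for lo in range(30,200,15):
        m=(v>=lo)&(v<lo+15)
        if m.sum(): print(n,lo,m.sum(),'u',np.round(np.percentile(u[m],[1,99])),'z',np.round(np.percentile(q[m,2],[1,99])*1000))
go(.4476,.3095,.12,186.9)
go(.4476,.3095,.059,186.9)
```

```text
scene 60 61 u [-10.  24.] z [12. 79.]
scene 75 102 u [-10.  31.] z [15. 97.]
scene 90 54 u [-15.  17.] z [ 93. 108.]
scene 105 50 u [-20.  14.] z [102. 113.]
scene 120 105 u [-17.   9.] z [108. 161.]
scene 135 103 u [-15.   3.] z [110. 164.]
scene 150 91 u [-20.   2.] z [110. 161.]
scene 165 44 u [-34.  -2.] z [103. 114.]
scene 180 38 u [-35.  -5.] z [ 94. 108.]
scene 195 81 u [-48. -10.] z [12. 97.]
side 60 41 u [-15.  -1.] z [14. 71.]
side 75 87 u [-13.  14.] z [10. 96.]
side 90 71 u [-14.  16.] z [ 93. 106.]
side 105 40 u [-18.  -4.] z [104. 111.]
side 120 98 u [-21.   0.] z [108. 159.]
side 135 131 u [-25.  -2.] z [110. 160.]
side 150 231 u [-28.  -0.] z [109. 159.]
side 165 151 u [-32.  -3.] z [103. 114.]
side 180 161 u [-36.  -7.] z [ 92. 107.]
side 195 221 u [-49. -10.] z [28. 99.]
row [0.0096 0.0089 0.5988] turn -0.0001 cur [0.4509 0.3078 0.2996] -173.12 tilt z [-5.0e-04 -3.3e-03 -1.0e+00] need rows 4.3 0.0
row [0.0094 0.0095 0.8021] turn -0.0001 cur [0.4509 0.3078 0.2996] -173.12 tilt z [-5.0e-04 -3.3e-03 -1.0e+00] need rows 5.8 0.0
```

{"method": "send_rows", "body": {
  "rows": "0.009 0.009 0.3 0;0.009 0.009 0.599 0;0.009 0.009 0.599 0;0.009 0.009 0.599 0;0.009 0.009 0.599 0;0.009 0.009 0.599 0;0.009 0.009 0.599 0;0.009 0.009 0.599 0",
  "jaw": -0.25
}}

```text
clock: 3.32
tool_pos: [0.4484, 0.3134, 0.1231]
eef_rot: [-0.061, 0.998, 0.001, 0.002]
contact_force: [-0.2, 0.1, -0.4]
opening: 0.621
finger_force: 0.0
```

```bash
python3 -c "
from h import *
print(sensors.get_state()['opening']);go(.4476,.3095,.059,186.9)"
```

```text
0.6211063399835614
row [ 0.0049 -0.0132  0.2137] turn 0.0004 cur [0.4484 0.3134 0.1231] -172.96 tilt z [ 0.0029  0.0025 -1.    ] need rows 1.5 0.0
```

{"method": "send_rows", "body": {
  "rows": "0.001 -0.01 0.1 0;0.001 -0.01 0.207 0;0.001 -0.01 0.207 0;0.001 -0.01 0.207 0;0.001 -0.01 0.207 0"
}}

```text
clock: 3.73
tool_pos: [0.4481, 0.3111, 0.0611]
eef_rot: [-0.062, 0.998, 0.001, 0.001]
contact_force: [-0.3, -0.5, 0.0]
opening: 0.627
finger_force: 0.0
```

{"method": "send_rows", "body": {
  "rows": "0 0 0 0;0 0 0 0;0 0 0 0;0 0 0 0;0 0 0 0;0 0 0 0;0 0 0 0;0 0 0 0",
  "jaw": 1,
  "force": 45
}}

```text
clock: 4.4
tool_pos: [0.4475, 0.3097, 0.0592]
eef_rot: [-0.062, 0.998, -0.0, 0.0]
contact_force: [0.6, -1.1, 6.0]
opening: 0.305
finger_force: 45.0
```

{"method": "send_rows", "body": {
  "rows": "0 0 -0.07 0;0 0 -0.15 0;0 0 -0.25 0;0 0 -0.35 0;0 0 -0.45 0;0 0 -0.55 0;0 0 -0.58 0;0 0 -0.58 0;0 0 -0.58 0;0 0 -0.58 0"
}}

```text
clock: 5.23
tool_pos: [0.4465, 0.3085, 0.2307]
eef_rot: [-0.062, 0.998, -0.001, -0.001]
contact_force: [0.1, -0.6, -1.9]
opening: 0.3
finger_force: 45.0
```

```bash
cat > band.py <<'E'
from h import *
def meas(cb,yaw,names=('scene','side'),f=None):
    s=sensors.get_state(); print('tcp',np.round(s['tool_pos'],4),'open',round(s['opening'],3),'ff',s['finger_force'],'F',np.round(s['contact_force'],1))
    an=np.radians(yaw); e=np.array([np.cos(an),np.sin(an)]); g=np.array([-e[1],e[0]]); zo=s['tool_pos'][2]-.059
    for n in names:
        p,d,c=snap(n,f and f+n); X=cloud(p,d,c); u=(X[...,:2]-cb)@e; v=(X[...,:2]-cb)@g
        hsv=cv2.cvtColor(p,cv2.COLOR_RGB2HSV)
        ok=(d>0)&(abs(v)<.035)&(abs(u)<.09)&(X[...,2]>zo-.03)&(X[...,2]<zo+.2)&(hsv[...,1]<70)&(p.max(2)>60)
        for a in range(-24,84,6):
            k=ok&(u*1000>=a)&(u*1000<a+6)
            if k.sum()>4: print(n,a,k.sum(),'z-zo',np.round((np.percentile(X[k][:,2],[3,50,97])-zo)*1000),'v',np.round(np.percentile(v[k],[3,97])*1000))
        k=ok&(X[...,2]>zo+.12)&(u>-.03)&(u<.03)&(abs(v)<.02); q=X[k]
        if len(q)>20: print(n,'block',cv2.minAreaRect((q[:,:2]*1000).astype(np.float32)),'ztop',np.round(np.percentile(q[:,2],[97])*1000))
E
python3 -c "
from band import *
meas(np.array([.513,.3175]),6.9,f='l1')"
```

```text
tcp [0.4465 0.3085 0.2307] open 0.3 ff 44.99924652627669 F [ 0.1 -0.6 -1.9]
scene -18 14 z-zo [110. 116. 158.] v [-12.  13.]
scene -12 23 z-zo [110. 157. 159.] v [-13.  10.]
scene -6 19 z-zo [110. 154. 159.] v [-13.  12.]
scene 0 21 z-zo [109. 143. 159.] v [-14.  13.]
scene 6 21 z-zo [109. 155. 159.] v [-12.  12.]
scene 12 28 z-zo [110. 140. 159.] v [-14.  13.]
scene 18 117 z-zo [108. 131. 157.] v [-9.  9.]
scene 24 35 z-zo [104. 108. 127.] v [-14.  13.]
scene 30 24 z-zo [103. 106. 109.] v [-13.  10.]
scene 36 33 z-zo [100. 104. 107.] v [-14.  12.]
scene 42 25 z-zo [ 95. 100. 103.] v [-13.  10.]
scene 48 39 z-zo [ 91.  97. 102.] v [-14.  13.]
scene 54 40 z-zo [87. 93. 97.] v [-14.  13.]
scene 60 56 z-zo [71. 84. 91.] v [-14.  13.]
scene 66 127 z-zo [ 3. 64. 84.] v [-22.  20.]
scene 72 242 z-zo [ 3. 31. 66.] v [-20.  17.]
scene block ((517.0455322265625, 317.75335693359375), (41.86883544921875, 16.077882766723633), 5.41516637802124) ztop [331.]
side -24 40 z-zo [109. 124. 154.] v [-9.  8.]
side -18 126 z-zo [108. 140. 157.] v [-7. 14.]
side -12 82 z-zo [109. 134. 158.] v [-2. 15.]
side -6 84 z-zo [109. 140. 158.] v [-2. 14.]
side 0 80 z-zo [108. 136. 158.] v [-3. 15.]
side 6 81 z-zo [108. 136. 157.] v [-1. 15.]
side 12 81 z-zo [107. 138. 157.] v [-2. 15.]
side 18 50 z-zo [105. 138. 156.] v [-2. 14.]
side 24 23 z-zo [103. 106. 108.] v [ 0. 15.]
side 30 28 z-zo [102. 105. 106.] v [-9. 14.]
side 36 37 z-zo [ 99. 103. 104.] v [-12.  15.]
side 42 31 z-zo [ 95.  99. 102.] v [-12.  15.]
side 48 28 z-zo [92. 96. 98.] v [-12.  15.]
side 54 31 z-zo [87. 91. 94.] v [-13.  15.]
side 60 124 z-zo [ 1. 21. 89.] v [-19.  20.]
side 66 204 z-zo [ 5. 38. 64.] v [-20.  22.]
side 72 17 z-zo [ 7. 39. 58.] v [-20.  21.]
side block ((513.927490234375, 320.4269714355469), (40.532283782958984, 17.075660705566406), 9.276612281799316) ztop [329.]
```

```bash
python3 -c "
from h import *
go(.46,.085,.233,184,(.4475,.3095,.233,187.1))
go(.468,-.144,.233,184,(.46,.085,.233,184))"
```

```text
row [ 0.0511 -0.7477  0.    ] turn 0.0086 cur [0.4475 0.3095 0.233 ] -172.9 tilt z [ 0.  0. -1.] need rows 5.4 0.4
row [ 0.0266 -0.7633  0.    ] turn 0.0 cur [0.46  0.085 0.233] -176.0 tilt z [ 0.  0. -1.] need rows 5.5 0.0
```

{"method": "send_rows", "body": {
  "rows": "0.005 -0.06 0 0;0.01 -0.15 0 0;0.017 -0.25 0 0.003;0.025 -0.35 0 0.005;0.03 -0.45 0 0.006;0.037 -0.55 0 0.007;0.045 -0.65 0 0.0086;0.051 -0.72 0 0.0086;0.051 -0.748 0 0.0086"
}}

```text
clock: 6.08
tool_pos: [0.459, 0.0808, 0.2311]
eef_rot: [-0.033, 0.999, -0.002, -0.002]
contact_force: [-0.4, 0.1, -2.7]
opening: 0.307
finger_force: 45.0
```

{"method": "send_rows", "body": {
  "rows": "0.002 -0.06 0 0;0.006 -0.15 0 0;0.01 -0.25 0 0;0.013 -0.35 0 0;0.016 -0.45 0 0;0.02 -0.55 0 0;0.023 -0.65 0 0;0.026 -0.72 0 0;0.027 -0.763 0 0;0.027 -0.763 0 0"
}}

```text
clock: 6.92
tool_pos: [0.4678, -0.1463, 0.2316]
eef_rot: [-0.033, 0.999, -0.0, -0.001]
contact_force: [0.8, 0.0, -2.4]
opening: 0.307
finger_force: 45.0
```

```bash
python3 -c "
from band import *
s=sensors.get_state()
meas(np.array(s['tool_pos'][:2])+[.068,.0063],4,f='r1')
go(.578,-.1363,.233,184,(.468,-.144,.233,184))"
```

```text
tcp [ 0.4678 -0.1463  0.2316] open 0.307 ff 44.99711499607656 F [ 0.8  0.  -2.4]
scene -24 11 z-zo [106. 114. 156.] v [-7. 11.]
scene -18 25 z-zo [110. 137. 158.] v [-3. 13.]
scene -12 37 z-zo [109. 141. 158.] v [-6. 11.]
scene -6 27 z-zo [112. 137. 157.] v [-7. 10.]
scene 0 19 z-zo [117. 151. 160.] v [-4.  7.]
scene 6 27 z-zo [125. 147. 158.] v [-7.  8.]
scene 12 25 z-zo [127. 149. 158.] v [-8.  7.]
scene 18 42 z-zo [131. 144. 157.] v [-9.  6.]
scene 66 32 z-zo [-1.  7. 14.] v [-24.  20.]
scene 72 29 z-zo [ 2. 11. 17.] v [-20.  17.]
scene block ((537.9081420898438, -140.13546752929688), (44.3780632019043, 17.87005043029785), 4.446262359619141) ztop [331.]
side -24 19 z-zo [122. 138. 155.] v [-3. 11.]
side -18 46 z-zo [127. 145. 157.] v [-2. 13.]
side -12 56 z-zo [109. 137. 157.] v [-0. 14.]
side -6 55 z-zo [109. 133. 158.] v [ 3. 17.]
side 0 58 z-zo [108. 135. 157.] v [ 2. 16.]
side 6 58 z-zo [108. 131. 156.] v [ 2. 17.]
side 12 56 z-zo [108. 133. 157.] v [ 3. 16.]
side 18 33 z-zo [106. 129. 156.] v [ 3. 16.]
side 24 14 z-zo [105. 107. 109.] v [-6. 18.]
side 30 16 z-zo [102. 105. 107.] v [-11.  19.]
side 36 17 z-zo [101. 102. 104.] v [-9. 16.]
side 42 14 z-zo [ 97. 100. 101.] v [-9. 16.]
side 48 15 z-zo [92. 96. 98.] v [-12.  16.]
side 54 13 z-zo [89. 92. 95.] v [-8. 18.]
side 60 73 z-zo [ 1. 24. 89.] v [-17.  21.]
side 66 115 z-zo [ 5. 39. 68.] v [-17.  24.]
side 72 12 z-zo [ 0. 42. 61.] v [-7. 22.]
side block ((536.00439453125, -133.33702087402344), (40.947174072265625, 17.339553833007812), 10.138655662536621) ztop [330.]
row [-0.3676  0.      0.    ] turn 0.0 cur [ 0.468 -0.144  0.233] -176.0 tilt z [ 0.  0. -1.] need rows 2.6 0.0
```

View pics/r1side.png

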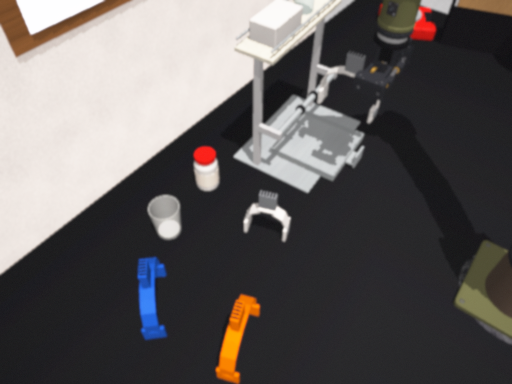

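{"method": "send_rows", "body": {
  "rows": "-0.03 0 0.015 0;-0.1 0 0.015 0;-0.17 0 0.015 0;-0.24 0 0.015 0;-0.31 0 0.015 0;-0.35 0 0.015 0;-0.366 0 0.015 0;-0.366 0 0.015 0;-0.366 0 0.015 0"
}}

```text
clock: 7.77
tool_pos: [0.577, -0.1347, 0.2279]
eef_rot: [-0.036, 0.999, 0.0, -0.0]
contact_force: [-0.5, -0.2, -1.0]
opening: 0.304
finger_force: 45.0
```

```bash
cat > rel.py <<'E'
from h import *
s=sensors.get_state(); t=np.array(s['tool_pos']); print(np.round(t,4),np.round(s['contact_force'],1),round(s['opening'],3)); zo=t[2]-.059
an=np.radians(4); e=np.array([np.cos(an),np.sin(an)]); g=np.array([-e[1],e[0]]); S=np.array([.6463,-.130])
import sys
for n in ('scene','side'):
    p,d,c=snap(n,sys.argv[1]+n); X=cloud(p,d,c); u=(X[...,:2]-S)@e; v=(X[...,:2]-S)@g
    hsv=cv2.cvtColor(p,cv2.COLOR_RGB2HSV); w=(d>0)&(hsv[...,1]<80)
    q=X[w&(X[...,2]>zo+.12)&(X[...,2]<zo+.165)&(abs(u)<.035)&(abs(v)<.025)]
    q=np.c_[(q[:,:2]-S)@e,(q[:,:2]-S)@g,q[:,2]]*1000
    print(n,'block u,v,z',np.round(np.percentile(q,[2,50,98],axis=0)).tolist(), cv2.minAreaRect(q[:,:2].astype(np.float32)))
    k=w&(X[...,2]>.13)&(X[...,2]<.16)&(abs(u)<.02)&(abs(v)<.1)&(abs(v)>.045)
    print(n,'rail u',np.round(np.percentile(u[k],[2,50,98])*1000),k.sum())
    for lo,hi in ((-95,-45),(45,95)):
        k=w&(u*1000>lo)&(u*1000<hi)&(abs(v)<.03)&(X[...,2]>max(zo-.01,.035))&(X[...,2]<zo+.03)
        if k.sum()>4: print('  pad',lo,k.sum(),'u',np.round(np.percentile(u[k],[2,98])*1000),'v',np.round(np.percentile(v[k],[2,98])*1000),'zmin',np.round(np.percentile(X[k][:,2],2)*1000), 'zo',round(zo*1000))
E
python3 rel.py r2
```

```text
[ 0.577  -0.1347  0.2279] [-0.5 -0.2 -1. ] 0.304Traceback (most recent call last):
  File "rel.py", line 10, in <module>
    print(n,'block u,v,z',np.round(np.percentile(q,[2,50,98],axis=0)).tolist(), cv2.minAreaRect(q[:,:2].astype(np.float32)))
                                   ~~~~~~~~~~~~~^^^^^^^^^^^^^^^^^^^^
    return _quantile_unchecked(
        a, q, axis, out, overwrite_input, method, keepdims, weights)
    return _ureduce(a,
                    func=_quantile_ureduce_func,
    ...<5 lines>...
                    overwrite_input=overwrite_input,
                    method=method)
    r = func(a, **kwargs)
    result = _quantile(arr,
                       quantiles=q,
    ...<2 lines>...
                       out=out,
                       weights=wgt)
    slices_having_nans = np.isnan(arr[-1, ...])
                                  ~~~^^^^^^^^^
IndexError: index -1 is out of bounds for axis 0 with size 0
```

{"method": "send_rows", "body": {
  "rows": "0 0 0.03 0;0 0 0.1 0;0 0 0.17 0;0 0 0.24 0;0 0 0.31 0;0 0 0.36 0;0 0 0.37 0;0 0 0.37 0"
}}

```text
clock: 8.48
tool_pos: [0.5765, -0.1361, 0.1162]
eef_rot: [-0.035, 0.999, 0.0, -0.001]
contact_force: [0.6, -1.0, -1.5]
opening: 0.305
finger_force: 45.0
```

```bash
sed -i 's/^    print(n,.block u/    if len(q)>10: print(n,"block u/; s/"block u,v,z.,/"block u,v,z",/' rel.py; python3 rel.py r3
```

```text
[ 0.5765 -0.1361  0.1162] [ 0.6 -1.  -1.5] 0.305
scene block u,v,z [[-19.0, -8.0, 179.0], [6.0, 5.0, 202.0], [21.0, 9.0, 216.0]] ((-9.323379516601562, -3.4868831634521484), (61.56169128417969, 26.145742416381836), 16.98834991455078)
scene rail u [-6.  3.  9.] 209
  pad -95 24 u [-76. -69.] v [-22.  21.] zmin 77.0 zo 57
  pad 45 99 u [64. 74.] v [-24.  20.] zmin 57.0 zo 57
side block u,v,z [[-20.0, -5.0, 179.0], [-3.0, 8.0, 201.0], [18.0, 12.0, 216.0]] ((-9.150688171386719, 4.193153381347656), (27.88829231262207, 57.20943069458008), 78.46411895751953)
side rail u [-9. -3.  6.] 133
  pad -95 52 u [-78. -68.] v [-19.  23.] zmin 61.0 zo 57
  pad 45 70 u [63. 69.] v [-18.  24.] zmin 58.0 zo 57
```

```bash
python3 -c "
import cv2,numpy as np
a=cv2.imread('pics/r3side.png')[60:190,240:420];b=cv2.imread('pics/r3scene.png')[100:230,80:240]
f=lambda i:cv2.resize(i,(400,300),interpolation=2)
cv2.imwrite('pics/r3c.png',np.hstack([f(a),f(b)]))"
```

```text
(no output)
```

View pics/r3c.png

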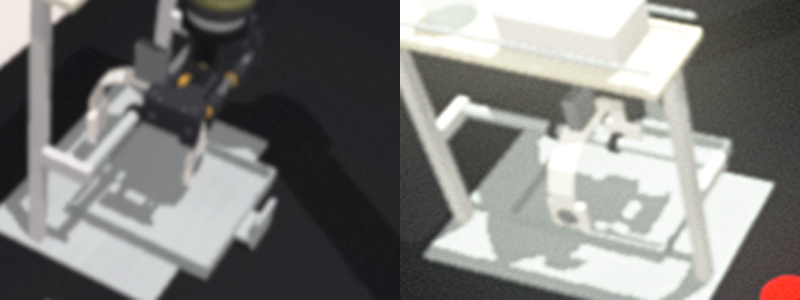

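{"method": "send_rows", "body": {
  "rows": "0 0 0.015 0;0 0 0.03 0;0 0 0.042 0;0 0 0.042 0;0 0 0.042 0;0 0 0.042 0"
}}

```text
clock: 9.08
tool_pos: [0.5775, -0.1359, 0.1047]
eef_rot: [-0.035, 0.999, -0.0, 0.0]
contact_force: [0.1, 0.8, -1.4]
opening: 0.304
finger_force: 45.0
```

{"method": "send_rows", "body": {
  "rows": "0 0 0.004 0;0 0 0.008 0;0 0 0.008 0;0 0 0.008 0;0 0 0.008 0"
}}

```text
clock: 9.5
tool_pos: [0.5779, -0.1358, 0.1025]
eef_rot: [-0.035, 0.999, 0.0, 0.001]
contact_force: [0.7, 0.7, 0.0]
opening: 0.305
finger_force: 45.0
```

{"method": "send_rows", "body": {
  "rows": "0 0 0.003 0;0 0 0.005 0;0 0 0.005 0;0 0 0.005 0;0 0 0.005 0"
}}

```text
clock: 9.92
tool_pos: [0.5782, -0.1358, 0.1012]
eef_rot: [-0.035, 0.999, 0.0, 0.001]
contact_force: [1.7, -0.6, 3.0]
opening: 0.311
finger_force: 45.0
```

```bash
python3 rel.py r4
```

```text
[ 0.5782 -0.1358  0.1012] [ 1.7 -0.6  3. ] 0.311
scene block u,v,z [[-33.0, -8.0, 164.0], [4.0, 5.0, 189.0], [19.0, 9.0, 203.0]] ((-6.919195175170898, -0.035518646240234375), (54.57951736450195, 48.18555450439453), 0.3214494287967682)
scene rail u [-6.  3.  8.] 209
  pad -95 28 u [-70. -63.] v [-17.  21.] zmin 43.0 zo 42
  pad 45 85 u [69. 77.] v [-23.  20.] zmin 45.0 zo 42
side block u,v,z [[-22.0, -5.0, 164.0], [-4.0, 7.0, 187.0], [17.0, 11.0, 202.0]] ((-1.48638916015625, 1.9555339813232422), (41.09200668334961, 20.474721908569336), 4.472527027130127)
side rail u [-9. -4.  6.] 145
  pad -95 55 u [-76. -66.] v [-17.  24.] zmin 43.0 zo 42
  pad 45 59 u [65. 72.] v [-20.  23.] zmin 47.0 zo 42
```

{"method": "send_rows", "body": {
  "rows": "0 0 0 0;0 0 0 0;0 0 0 0;0 0 0 0;0 0 0 0;0 0 0 0",
  "jaw": -0.25
}}

```text
clock: 10.52
tool_pos: [0.577, -0.136, 0.1005]
eef_rot: [-0.035, 0.999, -0.0, -0.0]
contact_force: [-0.2, 0.3, 0.4]
opening: 0.626
finger_force: 0.0
```

```bash
python3 rel.py r5
```

```text
[ 0.577  -0.136   0.1005] [-0.2  0.3  0.4] 0.626
scene block u,v,z [[-22.0, -8.0, 163.0], [5.0, 5.0, 189.0], [18.0, 9.0, 203.0]] ((-1.6779556274414062, 0.5377836227416992), (19.192562103271484, 45.36175537109375), 85.85243225097656)
scene rail u [-6.  3.  8.] 206
  pad -95 29 u [-71. -63.] v [-16.  21.] zmin 42.0 zo 41
  pad 45 80 u [67. 77.] v [-22.  20.] zmin 45.0 zo 41
side block u,v,z [[-22.0, -5.0, 163.0], [-5.0, 8.0, 187.0], [17.0, 11.0, 202.0]] ((-2.884126663208008, 1.1161279678344727), (21.345808029174805, 40.049678802490234), 85.81839752197266)
side rail u [-9. -4.  5.] 147
  pad -95 52 u [-76. -67.] v [-12.  25.] zmin 44.0 zo 41
  pad 45 55 u [66. 75.] v [-20.  23.] zmin 46.0 zo 41
```

The band hangs centred and level. Next I back the gripper straight out, then go to the tray tab.

{"method": "send_rows", "body": {
  "rows": "0.03 0 0 0;0.09 0 0 0;0.16 0 0 0;0.24 0 0 0;0.32 0 0 0;0.4 0 0 0;0.46 0 0 0;0.47 0 0 0;0.47 0 0 0"
}}

```text
clock: 11.37
tool_pos: [0.4362, -0.1462, 0.1009]
eef_rot: [-0.035, 0.999, -0.0, -0.0]
contact_force: [-0.1, -0.1, 0.0]
opening: 0.625
finger_force: 0.0
```

```bash
cat > tab.py <<'E'
from h import *
s=sensors.get_state(); print(np.round(s['tool_pos'],4),np.round(s['contact_force'],1))
an=np.radians(4); e=np.array([np.cos(an),np.sin(an)]); g=np.array([-e[1],e[0]]); S=np.array([.6463,-.130])
for n in ('scene','side'):
    p,d,c=snap(n,'t%s%d'%(n,s['clock']*100)); X=cloud(p,d,c); u=(X[...,:2]-S)@e*1000; v=(X[...,:2]-S)@g*1000; z=X[...,2]*1000; hsv=cv2.cvtColor(p,cv2.COLOR_RGB2HSV)
    w=(d>0)&(hsv[...,1]<80)&(p.max(2)>90)
    k=w&(z>33)&(z<56)&(u>-190)&(u<-90)&(abs(v)<40)
    if k.sum()>4: print(n,'tab',k.sum(),'u',np.round(np.percentile(u[k],[2,50,98]),1),'v',np.round(np.percentile(v[k],[2,98])),'z',np.round(np.percentile(z[k],[2,98])))
    k=w&(z>18)&(z<31)&(abs(v)<95); 
    for a in range(-160,140,20):
        m=k&(u>=a)&(u<a+20); print((a,int(m.sum())),end=' ')
    for a,b in ((-95,-45),(45,95)):
        k=(d>0)&(hsv[...,1]<80)&(u>a)&(u<b)&(abs(v)<30)&(z>36)&(z<75)
        if k.sum()>4: print('  pad',a,k.sum(),'u',np.round(np.percentile(u[k],[2,98])),'v',np.round(np.percentile(v[k],[2,98])),'zmin',np.round(np.percentile(z[k],2)))
E
python3 tab.py
```

```text
[ 0.4362 -0.1462  0.1009] [-0.1 -0.1  0. ]
scene tab 31 u [-175.5 -170.8 -167.9] v [-27.  -2.] z [35. 54.]
(-160, 76) (-140, 2) (-120, 0) (-100, 0) (-80, 0) (-60, 0) (-40, 1) (-20, 3) (0, 3) (20, 3) (40, 132) (60, 0) (80, 0) (100, 0) (120, 0)   pad -95 29 u [-70. -64.] v [-16.  22.] zmin 42.0
  pad 45 92 u [68. 77.] v [-22.  21.] zmin 48.0
side tab 55 u [-176.8 -174.7 -170.7] v [-24.  25.] z [34. 53.]
(-160, 112) (-140, 0) (-120, 2) (-100, 1) (-80, 2) (-60, 0) (-40, 2) (-20, 0) (0, 1) (20, 5) (40, 66) (60, 0) (80, 0) (100, 0) (120, 0)   pad -95 61 u [-76. -67.] v [-15.  25.] zmin 45.0
  pad 45 63 u [65. 73.] v [-19.  23.] zmin 47.0
```

{"method": "send_rows", "body": {
  "rows": "0 0 0 0;0 0 0.05 0;0 0 0.1 0;0 0 0.17 0;0 0 0.225 0;0 0 0.243 0;0 0 0.243 0;0 0 0.243 0",
  "jaw": 1,
  "force": 20
}}

```text
clock: 12.13
tool_pos: [0.4375, -0.1456, 0.028]
eef_rot: [-0.035, 0.999, 0.0, 0.0]
contact_force: [0.1, -0.0, 0.4]
opening: 0.048
finger_force: 0.0
```

{"method": "send_rows", "body": {
  "rows": "-0.03 0 0 0;-0.06 0 0 0;-0.09 0 0 0;-0.12 0 0 0;-0.15 0 0 0;-0.17 0 0 0;-0.17 0 0 0"
}}

```text
clock: 12.72
tool_pos: [0.4897, -0.1421, 0.0288]
eef_rot: [-0.035, 0.999, 0.0, 0.002]
contact_force: [0.5, 0.2, 0.4]
opening: 0.007
finger_force: 0.0
```

{"method": "send_rows", "body": {
  "rows": "-0.02 0 0 0;-0.04 0 0 0;-0.05 0 0 0;-0.05 0 0 0"
}}

```text
clock: 13.05
tool_pos: [0.5037, -0.1412, 0.028]
eef_rot: [-0.035, 0.999, 0.0, 0.001]
contact_force: [0.2, 0.8, -0.5]
opening: 0.008
finger_force: 0.0
```

```bash
python3 tab.py; ls -t pics | head -2
```

```text
[ 0.5037 -0.1412  0.028 ] [ 0.2  0.8 -0.5]
scene tab 94 u [-141.9 -128.1 -123.7] v [-21.  22.] z [34. 55.]
(-160, 0) (-140, 41) (-120, 0) (-100, 0) (-80, 0) (-60, 0) (-40, 0) (-20, 3) (0, 3) (20, 3) (40, 3) (60, 3) (80, 173) (100, 0) (120, 0)   pad -95 29 u [-69. -62.] v [-16.  22.] zmin 42.0
  pad 45 94 u [67. 77.] v [-22.  21.] zmin 47.0
(-160, 0) (-140, 9) (-120, 47) (-100, 4) (-80, 1) (-60, 1) (-40, 1) (-20, 0) (0, 0) (20, 2) (40, 1) (60, 1) (80, 41) (100, 0) (120, 0)   pad -95 64 u [-76. -66.] v [-18.  24.] zmin 44.0
  pad 45 66 u [65. 73.] v [-19.  24.] zmin 48.0
tside1305.png
tscene1305.png
```

{"method": "send_rows", "body": {
  "rows": "-0.008 0 0 0;-0.016 0 0 0;-0.025 0 0 0;-0.025 0 0 0;-0.025 0 0 0"
}}

```text
clock: 13.57
tool_pos: [0.5069, -0.141, 0.0275]
eef_rot: [-0.035, 0.999, -0.001, -0.003]
contact_force: [-6.6, 0.0, 4.8]
opening: 0.007
finger_force: 3.5
```

{"method": "send_rows", "body": {
  "rows": "-0.008 0 0 0;-0.016 0 0 0;-0.02 0 0 0;-0.02 0 0 0;-0.02 0 0 0"
}}

```text
clock: 13.98
tool_pos: [0.5069, -0.1411, 0.0272]
eef_rot: [-0.035, 0.999, -0.002, -0.008]
contact_force: [-19.0, 0.5, 14.6]
opening: 0.008
finger_force: 9.4
```

Force rose to 19 N with no further motion, and the tray is centred under the rail, so it's against its stop. Backing off and rising.

{"method": "send_rows", "body": {
  "rows": "0.03 0 0 0;0.06 0 0 0;0.12 0 0 0;0.18 0 0 0;0.22 0 -0.1 0;0.24 0 -0.2 0;0.24 0 -0.3 0;0.24 0 -0.4 0;0.24 0 -0.5 0;0.24 0 -0.5 0"
}}

```text
clock: 14.82
tool_pos: [0.4476, -0.1449, 0.1824]
eef_rot: [-0.035, 0.999, -0.001, 0.005]
contact_force: [0.6, -0.1, 0.1]
opening: 0.008
finger_force: 0.0
```

```bash
python3 tab.py; python3 -c "
import cv2,numpy as np,glob,os
n=sorted(glob.glob('pics/tside*.png'),key=os.path.getmtime)[-1]; m=n.replace('tside','tscene')
a=cv2.imread(n)[60:260,190:420];b=cv2.imread(m)[100:300,80:300]
f=lambda i:cv2.resize(i,(400,350),interpolation=2)
cv2.imwrite('pics/fin.png',np.hstack([f(a),f(b)]))"
```

```text
[ 0.4476 -0.1449  0.1824] [ 0.6 -0.1  0.1]
scene tab 67 u [-129.  -124.2 -120.4] v [-18.  23.] z [34. 55.]
(-160, 0) (-140, 33) (-120, 0) (-100, 2) (-80, 0) (-60, 0) (-40, 0) (-20, 1) (0, 1) (20, 9) (40, 2) (60, 4) (80, 154) (100, 16) (120, 0)   pad -95 29 u [-71. -64.] v [-15.  22.] zmin 43.0
  pad 45 93 u [68. 78.] v [-22.  21.] zmin 47.0
side tab 60 u [-129.2 -127.5 -122.4] v [-24.  24.] z [34. 53.]
(-160, 0) (-140, 23) (-120, 84) (-100, 50) (-80, 2) (-60, 3) (-40, 0) (-20, 1) (0, 0) (20, 3) (40, 1) (60, 2) (80, 38) (100, 3) (120, 0)   pad -95 59 u [-76. -66.] v [-16.  25.] zmin 46.0
  pad 45 65 u [65. 73.] v [-20.  24.] zmin 47.0
```

View pics/fin.png

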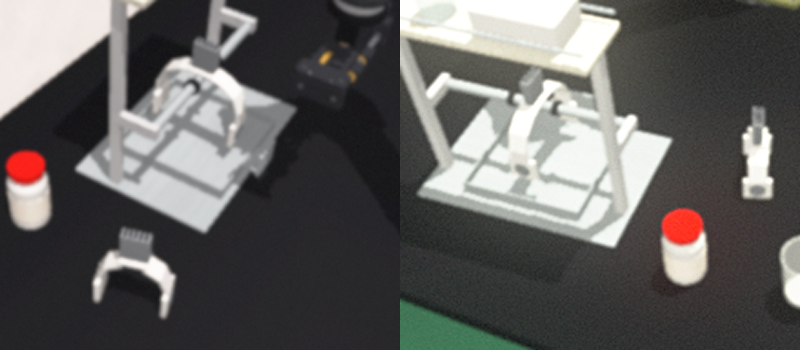

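The band hangs between the collars, seen at (515,98) and (557,105) in the right half of the picture. It is upright and square across the rail, the tray is home and the bystanders are untouched.

```bash
python3 -c "
from plant import finish_job
print(finish_job())"
```

```text
the job is handed in; nothing more can be done
None
```

The wide headband hangs upright and square across the rail between the collars, the drip tray is pushed home against its stop, the bystanders were left alone, and the job is handed in at about 15 s of the 51 s allowed.

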